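# Fold out the rack hook and hang the parts caddy

## Robot

A 6-joint arm with a two-finger parallel gripper is mounted at the origin on the work surface. World frame = base frame: x ahead of the robot, y to its left, z up, the work surface at z = 0. Lengths are in m, angles in degrees, forces in N, time in s.
With the tool pointing down it reaches from about 0.3 to 0.75 m from the base axis. Payload 8.5 kg.
Tool frame: the origin (TCP) lies between the finger pads; the fingertips stand 8 mm ahead of it and the grasp point (between the pads) lies 11 mm behind it; y points along the fingers, z is the direction in which the jaws open and shut, and the axes are right-handed (so a half turn about y gives the same grasp; the last joint's range is limited). The gripper opens to 85 mm and grips with 20 to 120 N. Pads are 22 mm wide; open, the fingers measure 114 mm over their backs; the gripper's body (76 mm by 85 mm) begins 54 mm behind the grasp point. The pads swing forward as they close: fully open they stand 13 mm farther back than shut.
Start: joints at [-79.372, 21.807, 74.336, -0, 83.858, -12.336], TCP at [0.215, -0.506, 0.239] pointing down, gripper open.
Joint ranges: [-178.18, 178.18], [-50.72, 133.34], [12.68, 142.11], [-81.47, 261.47], [9.98, 163.14], [-165.26, 165.26]. Speed limits (degrees/s): [136.94, 136.94, 180, 180, 180, 180].

## Interface

Orientations are given as a 3x3 rotation matrix whose columns are the frame's x, y, z axes.
In Python, from rig import env, get_image gives the robot as it stands.
- The arm moves only by the tool move_arm, never from a script. Its argument "targets" is one flat list of numbers, 6 for each row, row after row: the shift along the tool's x, y, z in mm, then the turn, a rotation vector about the tool's x, y, z in rad. A call has exactly 5 rows; each row shifts and turns the commanded pose from where the row before left it, along the tool's axes as they then stand; what a row does not reach is not made up. A row lasts 1/8 s, in which the tool goes at most 62.5 mm and 10.7 degrees, less where a joint would pass 70% of its speed; a pose out of reach is approached as far as the arm can. A call is refused whole if a number of a shift passes 62.5 or a number of a turn 0.188, either way. A call with a gripper value outside its range is refused whole. "hand" is the opening, from -1 (shut) to 1 (fully open), so that 0 is half open, set as the call begins (left out, the last holds). The fingers move at their own pace and stop on an object; "squeeze" is the grip in N (left out, the last holds). Time passes only in rows, so rows that do not move let the fingers close, or fill a call up. It gives the time, the measured TCP pose, the force and the opening at its end, in the units of the state.
- env.observe(): the state, without advancing time (a new reading comes with each control period).
- get_image(name): name is "scene" or "top"; returns a dict with "pixels" (480x640x3 uint8, red, green, blue), "z_map" (480x640 float32, m along the optical axis (not along the pixel's ray), 0 where there is no reading), "intrinsics" (3x3 intrinsics, pixels), "R" (3x3) and "t" (3): a world point X has camera coordinates R X + t. Camera axes: x right, y down, z forward; pixel columns grow to the right and rows downward; lengths in m; the calibration is good to about 2 mm. A picture is of the moment at which its call begins.
- env.close_job(): hands the job in, once; it reports no verdict.
The state is a dict: "time_s": time; "q": joint angles; "qvel": joint speeds; "joint_efforts": joint torques, N m; "position": TCP position; "tool_rot": TCP orientation; "ft_force": force on the tool from outside, world axes, zero at the start; "wrist_torque": the same for the moment, N m; "grip_width": finger opening in m.
Only numpy, scipy, OpenCV 4.12 (cv2) and the standard library are available. Lean on these libraries where they do the work, as an engineer would, in place of code of your own. Each camera call takes 0.05 s, during which the arm holds its last target.

## Task

Swing the folded steel arm of the tool rack's hook outward and down and press it home against its stop with a firm push of about 10 N, never loading the rack or its arm with more than 25 N. Then lift the grey parts caddy by its slotted carrying plate, keep it upright, thread the slot over the arm's upturned tip, slide it gently back along the arm until the plate meets the arm's shoulder, and leave it hanging there. Leave the other things on the bench where they are.

Things in the scene. Friction and masses are not known exactly. Their poses are not given: they have to be found in the camera images.
- rack: upright plywood panel 220 wide, 12 thick, 195 high, fixed; origin at the middle of its foot, on the bench; z up, -x the way its front faces, y along its width. A steel knuckle on its front carries the hook's folding arm: hinge line along y at x = -30, y = 0, z = 165 mm (24 mm before the panel's face), with an unknown lean of up to 0.08 rad either way, fixed during a run
- hook (a joint): angle of the hook's arm in its knuckle, rad: near 0 folded (pointing up, its end 60 mm above the panel's top), growing as it swings outward and down; 1.48 at its stop, where it rises outward 1 to 10 degrees above level, by the lean. Stiff hinge, 0.22 N m friction (3 to 4 N near the tip), stays where left; the stop yields a little under load and springs back to 1.48
- hook_seat (a point): point on the arm's inner face (towards the panel folded, the top when open), 38 mm from the hinge line: place for the hung plate's middle. z along the arm to its tip, x out of this face (up when open), y across. Steel bar 12 wide, 8 thick, 90 long; face 4 mm from the hinge line. On it a shoulder 8 high at 28 to 34 mm and a lip 10 high at 84 to 90 mm from the hinge; bare between
- hook_tip (a point): the end of the arm on the same inner face, 90 mm from the hinge line, at the lip's foot; axes as hook_seat
- caddy: grey plastic caddy, 0.25 to 0.42 kg: tray 76 (x) x 96 (y) x 35 mm, an upright carrying plate across its middle, 8 thick (x), 50 wide (y) above the tray, top 125 mm above the underside. Through slot in the plate (along x), 22 wide (y), 30 high, 78 to 108 mm above the underside. Alike front and back. Origin at the centre of the underside, z up
- caddy_slot (a point): middle of the slot's upper edge, 108 mm above the caddy's underside, mid-thickness of the plate; axes as the caddy's
- tray: plain open grey parts tray without a handle, 90 x 70 x 30 mm, loose
- reel: bare steel reel standing on its flange, 64 mm across, 46 mm high, loose
- flux: small amber bottle, 36 mm across, 70 mm high, loose
- blower: black rubber dust blower standing on its base, 66 mm across, 85 mm high, loose
- board: green circuit board lying flat, 70 x 50 mm, 6 mm high, loose
- gluegun: orange glue gun lying on its side, about 150 x 110 mm, 40 mm high, loose
- cell: battery cell standing upright, 26 mm across, 50 mm high, loose

How it is judged:
By the outcome, as a careful person would: the job done as asked, in the order asked, and still so for the second after the job is handed in, with the robot touching nothing.
It also fails if it takes over 72 s, if anything falls off the work surface, if the arm or the gripper's body presses on something with over 40 N, if the wrist force passes 120 N, or if a joint passes its speed limit or range.

## Working session

There is one attempt and no reset: what is moved stays moved. The work goes in short steps, Python scripts to look and compute and a tool call to move; the robot and the scene stay as the last step left them, time stands still between calls to the robot, and variables do not carry over. Pictures are saved under pics/ and viewed, and the job is handed in when it is done.

Besides the shell and the picture viewer there is one more tool, called after "Request:" as name(argument=value, ...) on one line, values as JSON. move_arm: Moves the arm, as the interface text tells. Its arguments: {"type":"object","properties":{"targets":{"type":"array"},"hand":{"type":"number"},"squeeze":{"type":"number"}},"required":["targets"]}

```bash
ls; mkdir -p pics; python3 - <<'E'
from rig import env,get_image
import cv2,numpy as np
for n in("scene","top"):
    d=get_image(n); cv2.imwrite(f"pics/{n}0.png",d["pixels"][:,:,::-1]); np.savez(f"{n}0.npz",**d)
    print(n,d["intrinsics"].tolist(),np.round(d["R"],4).tolist(),np.round(d["t"],4).tolist(), np.round(-d["R"].T@d["t"],3))
print(env.observe())
E
```

```text
pics
scene [[442.16220741567344, 0.0, 317.5682262959701], [0.0, 442.16220741567344, 236.73147444679734], [0.0, 0.0, 1.0]] [[-0.7786, 0.6271, -0.0211], [0.3457, 0.4006, -0.8486], [-0.5237, -0.668, -0.5287]] [0.457, -0.0422, 1.405] [1.106 0.669 0.717]
top [[486.6982334014863, 0.0, 322.0010424489674], [0.0, 486.6982334014863, 235.89790210335852], [0.0, 0.0, 1.0]] [[0.0015, -0.9999, -0.0135], [-0.9948, -0.0002, -0.1017], [0.1017, 0.0136, -0.9947]] [-0.0201, 0.5379, 1.3139] [ 0.402 -0.038  1.361]
{'time_s': 0.1, 'q': array([-7.93719067e+01,  2.18380475e+01,  7.43803316e+01, -7.74183001e-04,
        8.38588762e+01, -1.23367031e+01]), 'qvel': array([ 0.01765724, -0.24956863, -0.14491588,  0.01253529,  0.09492899,
       -0.05506946]), 'joint_efforts': array([ 2.18798952e-03, -4.49222517e+01, -2.31657439e+01, -2.32737975e-04,
        3.64054235e-03,  9.86468763e-06]), 'position': array([ 0.21452823, -0.50615245,  0.23876538]), 'tool_rot': array([[-9.20744220e-01, -2.61886296e-04,  3.90166647e-01],
       [-3.90166638e-01,  1.32275010e-03, -9.20743311e-01],
       [-2.74962917e-04, -9.99999091e-01, -1.32009381e-03]]), 'ft_force': array([-0.24363735, -0.01977311, -0.63550214]), 'wrist_torque': array([0.00585581, 0.05168667, 0.00233349]), 'grip_width': 0.0856383513297669}
```

View pics/scene0.png

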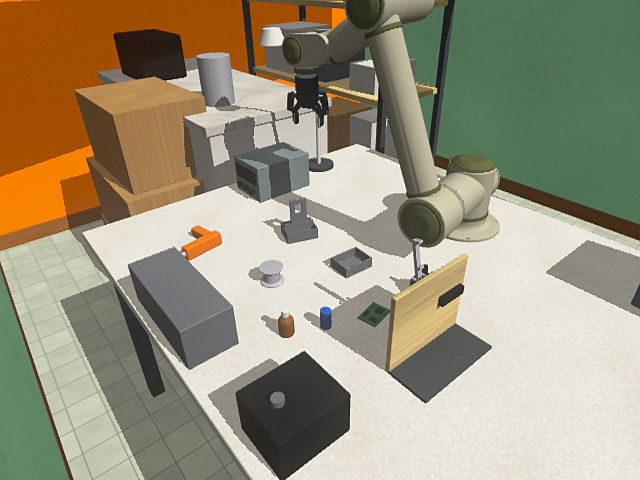

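View pics/top0.png

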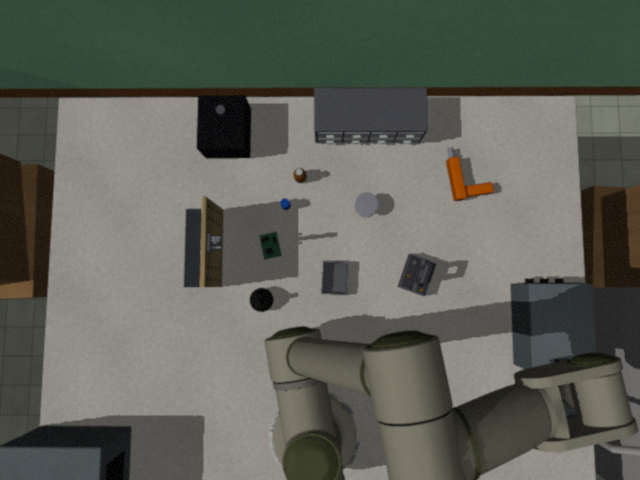

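```bash
cat > h.py <<'E'
import numpy as np,cv2
def load(f): 
    d=dict(np.load(f)); return d
def cloud(d):
    z=d["z_map"]; K=d["intrinsics"]; v,u=np.mgrid[0:480,0:640]
    c=np.stack([(u-K[0,2])/K[0,0]*z,(v-K[1,2])/K[1,1]*z,z],-1)
    X=(c-d["t"])@d["R"]; X[z==0]=np.nan; return X
def proj(d,P):
    c=np.atleast_2d(P)@d["R"].T+d["t"]; p=c@d["intrinsics"].T; return p[:,:2]/p[:,2:]
def crop(d,u0,u1,v0,v1,s,f):
    cv2.imwrite(f,cv2.resize(d["pixels"][v0:v1,u0:u1,::-1],None,fx=s,fy=s,interpolation=cv2.INTER_CUBIC))
E
python3 - <<'E'
from h import *
s=load("scene0.npz");t=load("top0.npz")
crop(s,370,500,230,400,4,"pics/s_rack.png")
crop(s,270,400,190,300,6,"pics/s_cad.png")
crop(t,180,320,190,320,5,"pics/t_rack.png")
crop(t,390,480,240,310,8,"pics/t_cad.png")
X=cloud(t)
def seg(u0,u1,v0,v1,zl,zh):
    P=X[v0:v1,u0:u1].reshape(-1,3); return P[(P[:,2]>zl)&(P[:,2]<zh)]
P=seg(195,228,190,295,.17,.21); print("rack top",len(P),P.min(0),P.max(0),np.median(P,0))
print(cv2.minAreaRect(P[:,:2].astype(np.float32)*1000))
P=seg(200,228,220,260,.2,.3); print("arm",len(P)); print(np.round(P,3)[:40])
P=seg(390,445,245,305,.1,.14); print("cad plate top",len(P),P.mean(0)); print(cv2.minAreaRect(P[:,:2].astype(np.float32)*1000))
P=seg(390,445,245,305,.02,.05); print("cad tray",len(P),P.mean(0)); print(cv2.minAreaRect(P[:,:2].astype(np.float32)*1000))
E
```

```text
rack top 784 [0.40023921 0.22584132 0.17001319] [0.61914084 0.27186768 0.20365602] [0.50520948 0.26025439 0.19326679]
((509.756103515625, 248.698486328125), (218.92713928222656, 45.587059020996094), 0.25259798765182495)
arm 54
[[0.514 0.23  0.254]
 [0.514 0.227 0.255]
 [0.514 0.224 0.258]
 [0.515 0.223 0.253]
 [0.514 0.22  0.255]
 [0.514 0.217 0.257]
 [0.514 0.216 0.255]
 [0.514 0.214 0.254]
 [0.512 0.228 0.259]
 [0.512 0.227 0.255]
 [0.512 0.225 0.255]
 [0.512 0.222 0.256]
 [0.512 0.22  0.254]
 [0.512 0.218 0.254]
 [0.512 0.216 0.253]
 [0.513 0.214 0.25 ]
 [0.51  0.229 0.256]
 [0.51  0.227 0.257]
 [0.51  0.224 0.256]
 [0.51  0.222 0.256]
 [0.51  0.22  0.256]
 [0.51  0.218 0.254]
 [0.51  0.216 0.251]
 [0.509 0.213 0.258]
 [0.508 0.23  0.253]
 [0.507 0.226 0.258]
 [0.507 0.225 0.255]
 [0.507 0.222 0.255]
 [0.507 0.22  0.255]
 [0.507 0.217 0.258]
 [0.508 0.216 0.253]
 [0.508 0.214 0.251]
 [0.505 0.23  0.253]
 [0.505 0.227 0.254]
 [0.505 0.224 0.257]
 [0.505 0.223 0.253]
 [0.505 0.221 0.252]
 [0.505 0.218 0.253]
 [0.505 0.216 0.253]
 [0.505 0.214 0.252]]
cad plate top 84 [ 0.43359375 -0.27931011  0.12091383]
((433.9176940917969, -280.05841064453125), (8.258625984191895, 49.864349365234375), 71.13833618164062)
cad tray 310 [ 0.4330561  -0.28043814  0.03444561]
((433.19879150390625, -280.332275390625), (77.58692932128906, 95.9390640258789), 70.44611358642578)
```

```bash
python3 - <<'E'
from h import *
a=[cv2.imread(f"pics/{n}.png") for n in("s_rack","t_rack")]
print([i.shape for i in a])
E
```

```text
[(680, 520, 3), (650, 700, 3)]
```

View pics/t_rack.png

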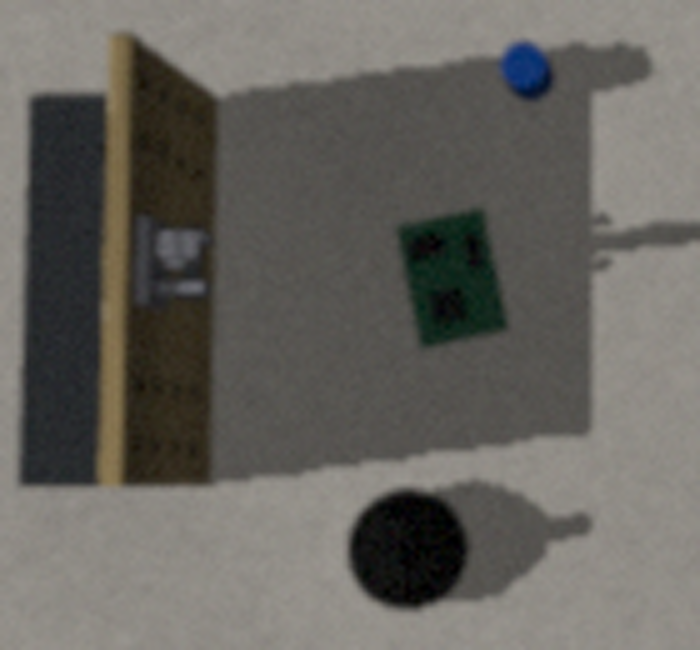

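View pics/t_cad.png

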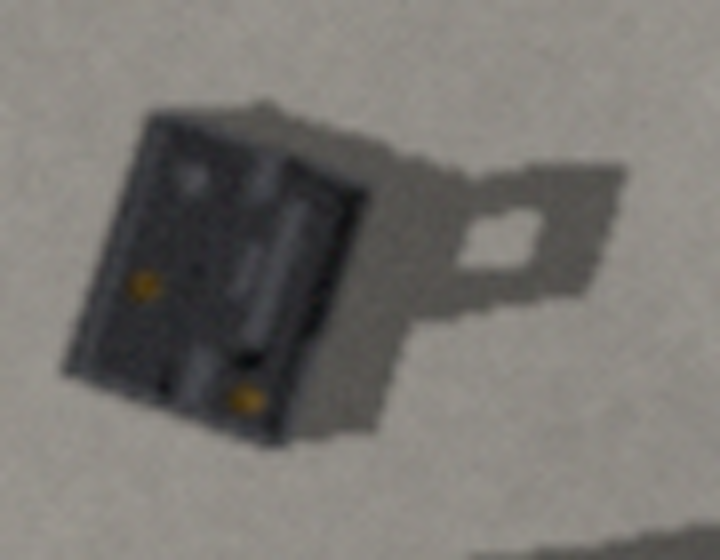

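View pics/s_rack.png

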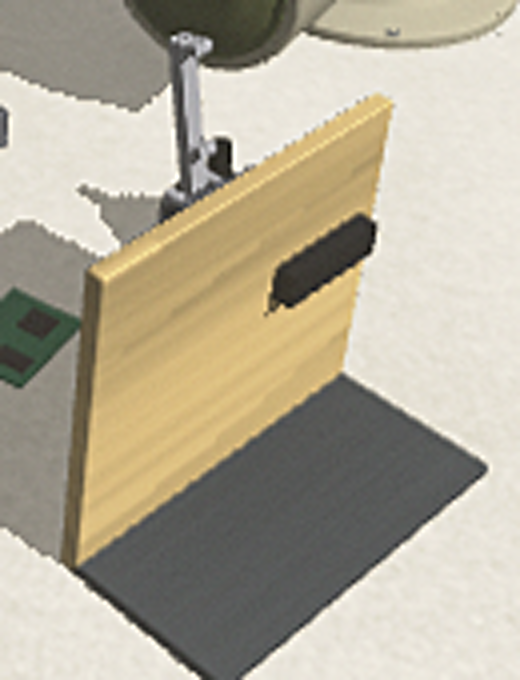

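View pics/s_cad.png

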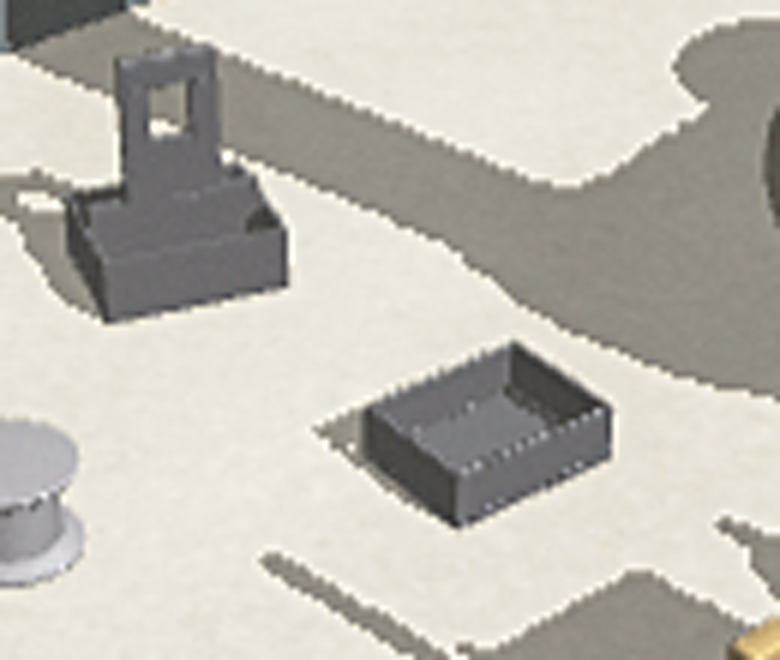

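```bash
python3 - <<'E'
from h import *
s=load("scene0.npz");t=load("top0.npz")
for n,d in(("top",t),("scene",s)):
    X=cloud(d).reshape(-1,3)
    P=X[(X[:,2]>.185)&(X[:,2]<.204)&(X[:,0]>.38)&(X[:,0]<.64)&(X[:,1]>.235)&(X[:,1]<.29)]
    print(n,"panel top",len(P))
    for a in np.arange(.40,.62,.02):
        q=P[(P[:,0]>a)&(P[:,0]<a+.02)]
        q=q[q[:,2]>.190] 
        if len(q):print(round(a,2),np.round([q[:,1].min(),q[:,1].max(),np.median(q[:,2])],4))
    print(P.min(0),P.max(0))
    A=X[(X[:,2]>.198)&(X[:,2]<.27)&(X[:,0]>.49)&(X[:,0]<.53)&(X[:,1]>.19)&(X[:,1]<.245)]
    for a in np.arange(.2,.265,.01):
        q=A[(A[:,2]>a)&(A[:,2]<a+.01)]
        if len(q):print(" arm z",round(a,3),len(q),np.round([*np.percentile(q[:,0],[2,98]),*np.percentile(q[:,1],[2,50,98])],4))
    P=X[(X[:,2]>.155)&(X[:,2]<.18)&(X[:,0]>.49)&(X[:,0]<.53)&(X[:,1]>.19)&(X[:,1]<.24)]
    print(" knuckle",len(P), len(P) and (P.min(0),P.max(0)))
X=cloud(t)
for nm,(u,v) in dict(blower=(261,299),cell=(286,204),flux=(300,175),reel=(366,204),board=(270,245),tray=(335,277)).items(): print(nm,np.round(X[v,u],3))
E
```

```text
top panel top 585
0.4 [0.2568 0.2708 0.1944]
0.42 [0.2582 0.2711 0.195 ]
0.44 [0.2575 0.2688 0.196 ]
0.46 [0.2578 0.27   0.195 ]
0.48 [0.2539 0.2705 0.1949]
0.5 [0.2351 0.2709 0.1956]
0.52 [0.2547 0.2708 0.1955]
0.54 [0.2586 0.2694 0.1956]
0.56 [0.2594 0.2701 0.1948]
0.58 [0.2588 0.2705 0.1949]
0.6 [0.2581 0.2711 0.1948]
[0.40023921 0.23507429 0.1850025 ] [0.61914084 0.27186768 0.20273186]
 arm z 0.2 5 [0.5052 0.5078 0.2319 0.2351 0.237 ]
 arm z 0.21 1 [0.5037 0.5037 0.2211 0.2211 0.2211]
 arm z 0.22 2 [0.5032 0.5035 0.222  0.2236 0.2251]
 arm z 0.24 3 [0.5033 0.5035 0.2169 0.2193 0.2234]
 arm z 0.25 41 [0.5046 0.5145 0.2133 0.2207 0.2296]
 knuckle 52 (array([0.49103402, 0.22550854, 0.15904168]), array([0.52531985, 0.23984336, 0.17859972]))
scene panel top 759
0.4 [0.2581 0.271  0.196 ]
0.42 [0.2582 0.2707 0.1961]
0.44 [0.2578 0.2714 0.1956]
0.46 [0.257  0.2708 0.1961]
0.48 [0.2594 0.2708 0.196 ]
0.5 [0.2351 0.2707 0.1964]
0.52 [0.2586 0.2714 0.1962]
0.54 [0.2585 0.2714 0.1961]
0.56 [0.2583 0.2715 0.1957]
0.58 [0.2588 0.2713 0.1961]
0.6 [0.2589 0.2718 0.1962]
[0.39964409 0.23505707 0.18512747] [0.62061929 0.27207484 0.2024298 ]
 arm z 0.2 44 [0.5041 0.5163 0.2217 0.2294 0.2381]
 arm z 0.21 32 [0.5051 0.5169 0.2206 0.2258 0.2295]
 arm z 0.22 31 [0.5042 0.5158 0.2176 0.2239 0.226 ]
 arm z 0.23 32 [0.5047 0.517  0.2156 0.2216 0.225 ]
 arm z 0.24 28 [0.5067 0.5165 0.2119 0.2193 0.2228]
 arm z 0.25 47 [0.5044 0.5162 0.2132 0.2225 0.2301]
 knuckle 81 (array([0.49476574, 0.22569649, 0.15555626]), array([0.52826004, 0.2397853 , 0.17988955]))
blower [0.367 0.139 0.08 ]
cell [0.623 0.078 0.052]
flux [0.701 0.04  0.061]
reel [ 0.624 -0.14   0.045]
board [0.515 0.127 0.001]
tray [ 0.425 -0.056  0.011]
```

Request:
move_arm(targets=[0,-20,0,0,-0.18,0,0,-20,0,0,-0.18,0,0,-20,0,0,-0.18,0,0,-20,0,0,-0.18,0,0,-20,0,0,-0.18,0], hand=-1, squeeze=40)

```text
time_s: 0.72
position: [0.2145, -0.5062, 0.3396]
tool_rot: [[-0.261, -0.0, 0.965], [-0.965, 0.001, -0.261], [-0.001, -1.0, -0.0]]
ft_force: [1.0, -0.6, 0.4]
grip_width: -0.0002
```

Request:
move_arm(targets=[0,0,0,0,-0.17,0,0,0,0,0,-0.1,0,-45,0,17,0,0,0,-45,0,17,0,0,0,-45,0,17,0,0,0])

```text
time_s: 1.35
position: [0.2659, -0.3699, 0.339]
tool_rot: [[-0.0, -0.0, 1.0], [-1.0, 0.001, -0.0], [-0.001, -1.0, -0.0]]
ft_force: [0.3, -0.5, 0.4]
grip_width: -0.0001
```

Request:
move_arm(targets=[-45,0,17,0,0,0,-45,0,17,0,0,0,-45,0,17,0,0,0,-45,0,17,0,0,0,-45,0,17,0,0,0])

```text
time_s: 1.98
position: [0.3507, -0.1448, 0.3392]
tool_rot: [[-0.0, -0.0, 1.0], [-1.0, 0.0, -0.0], [-0.0, -1.0, -0.0]]
ft_force: [-0.1, 0.1, 0.3]
grip_width: -0.0004
```

Request:
move_arm(targets=[-45,0,17,0,0,0,-45,0,17,0,0,0,-45,0,17,0,0,0,-45,0,17,0,0,0,-45,0,17,0,0,0])

```text
time_s: 2.6
position: [0.4358, 0.0803, 0.3391]
tool_rot: [[0.0, -0.0, 1.0], [-1.0, -0.0, 0.0], [0.0, -1.0, -0.0]]
ft_force: [-0.1, -0.4, -0.1]
grip_width: -0.0001
```

Request:
move_arm(targets=[-45,0,19,0,0,0,-45,0,19,0,0,0,-45,0,19,0,0,0,-42,0,17.5,0,0,0,0,30,0,0,0,0])

```text
time_s: 3.22
position: [0.5111, 0.2582, 0.3093]
tool_rot: [[0.003, 0.003, 1.0], [-1.0, 0.001, 0.003], [-0.001, -1.0, 0.003]]
ft_force: [-0.7, -0.3, -1.3]
grip_width: 0.0
```

Request:
move_arm(targets=[0,30,0,0,0,0,0,20,0,0,0,0,0,15,0,0,0,0,0,3,0,0,0,0,0,0,0,0,0,0])

```text
time_s: 3.85
position: [0.5102, 0.2556, 0.2416]
tool_rot: [[0.0, 0.0, 1.0], [-1.0, 0.0, 0.0], [-0.0, -1.0, 0.0]]
ft_force: [-0.9, -0.3, 0.0]
grip_width: -0.0001
```

```bash
python3 - <<'E'
from h import *
from rig import env,get_image
d=get_image("scene"); np.savez("s1.npz",**d); crop(d,350,500,130,330,4,"pics/s1.png"); 
E
```

```text
(no output)
```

View pics/s1.png

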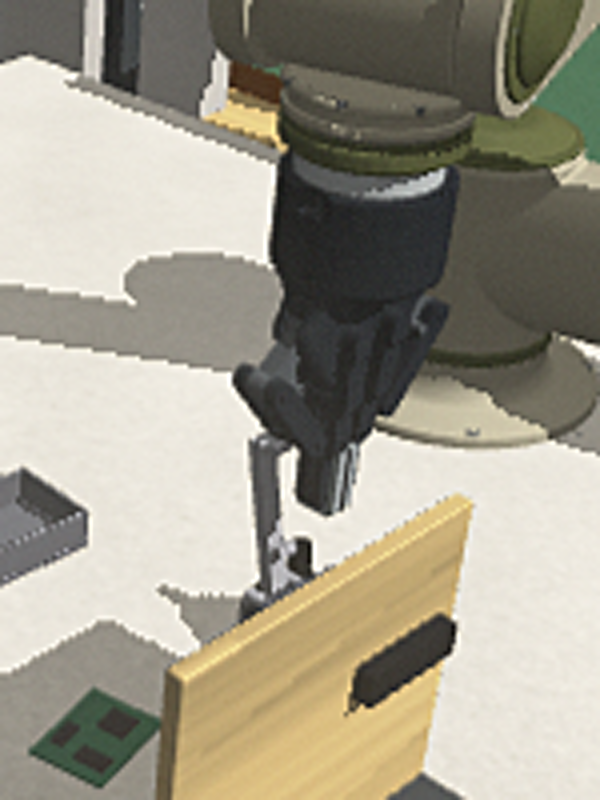

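```bash
python3 - <<'E'
import numpy as np
pc=None
for f in np.arange(.15,1.55,.07):
    s,c=np.sin(f),np.cos(f); r=68
    o=r*s-4*c;u=r*c+4*s
    o2=84*s-14*c; o=min(o,o2) if f<.62 else o
    C=(o-11,u+8)   # tcp rel hinge
    if pc: print(round(f,2),"o %.1f u %.1f  y %.4f z %.4f  d %.1f %.1f"%(C[0],C[1],.2345-C[0]/1e3,.165+C[1]/1e3,C[0]-pc[0],-(C[1]-pc[1])))
    pc=C
E
```

```text
0.22 o -6.3 u 75.2  y 0.2408 z 0.2402  d 6.0 0.6
0.29 o -0.4 u 74.3  y 0.2349 z 0.2393  d 5.9 0.9
0.36 o 5.5 u 73.1  y 0.2290 z 0.2381  d 5.9 1.3
0.43 o 11.3 u 71.5  y 0.2232 z 0.2365  d 5.8 1.6
0.5 o 17.0 u 69.6  y 0.2175 z 0.2346  d 5.7 1.9
0.57 o 22.3 u 67.4  y 0.2122 z 0.2324  d 5.3 2.2
0.64 o 26.4 u 64.9  y 0.2081 z 0.2299  d 4.1 2.5
0.71 o 30.3 u 62.2  y 0.2042 z 0.2272  d 3.9 2.8
0.78 o 34.0 u 59.2  y 0.2005 z 0.2242  d 3.7 3.0
0.85 o 37.4 u 55.9  y 0.1971 z 0.2209  d 3.5 3.3
0.92 o 40.7 u 52.4  y 0.1938 z 0.2174  d 3.2 3.5
0.99 o 43.7 u 48.7  y 0.1908 z 0.2137  d 3.0 3.7
1.06 o 46.4 u 44.7  y 0.1881 z 0.2097  d 2.7 3.9
1.13 o 48.8 u 40.6  y 0.1857 z 0.2056  d 2.4 4.1
1.2 o 50.9 u 36.4  y 0.1836 z 0.2014  d 2.1 4.3
1.27 o 52.8 u 32.0  y 0.1817 z 0.1970  d 1.8 4.4
1.34 o 54.3 u 27.4  y 0.1802 z 0.1924  d 1.5 4.5
1.41 o 55.5 u 22.8  y 0.1790 z 0.1878  d 1.2 4.6
1.48 o 56.4 u 18.1  y 0.1781 z 0.1831  d 0.9 4.7
```

Request:
move_arm(targets=[4,0.5,0,0,0,0,4,0.5,0,0,0,0,4,0.5,0,0,0,0,4,0.5,0,0,0,0,4,0.5,0,0,0,0])

```text
time_s: 4.53
position: [0.5101, 0.2356, 0.239]
tool_rot: [[0.0, 0.001, 1.0], [-1.0, 0.001, 0.0], [-0.001, -1.0, 0.001]]
ft_force: [-0.0, 2.3, 2.1]
grip_width: -0.0002
```

Request:
move_arm(targets=[5,1,0,0,0,0,5,1,0,0,0,0,5,1.5,0,0,0,0,5,1.5,0,0,0,0,5,2,0,0,0,0])

```text
time_s: 5.15
position: [0.5101, 0.2103, 0.2316]
tool_rot: [[-0.0, -0.0, 1.0], [-1.0, 0.0, -0.0], [-0.0, -1.0, -0.0]]
ft_force: [-0.1, 4.1, 0.7]
grip_width: -0.0001
```

Request:
move_arm(targets=[4,2.5,0,0,0,0,4,3,0,0,0,0,3.7,3,0,0,0,0,3.5,3.3,0,0,0,0,3.2,3.5,0,0,0,0])

```text
time_s: 5.78
position: [0.5101, 0.1919, 0.2164]
tool_rot: [[-0.0, 0.0, 1.0], [-1.0, -0.0, -0.0], [0.0, -1.0, 0.0]]
ft_force: [0.6, 1.8, 3.3]
grip_width: 0.0002
```

Request:
move_arm(targets=[3,3.7,0,0,0,0,2.7,3.9,0,0,0,0,2.4,4,0,0,0,0,2,4,0,0,0,0,1.8,4,0,0,0,0])

```text
time_s: 6.4
position: [0.5101, 0.1802, 0.1966]
tool_rot: [[-0.0, 0.0, 1.0], [-1.0, 0.0, -0.0], [-0.0, -1.0, 0.0]]
ft_force: [0.2, 1.3, 2.1]
grip_width: -0.0002
```

```bash
python3 - <<'E'
from h import *
from rig import env,get_image
d=get_image("scene"); np.savez("s2.npz",**d); crop(d,350,500,150,330,4,"pics/s2.png"); 
E
```

```text
(no output)
```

View pics/s2.png

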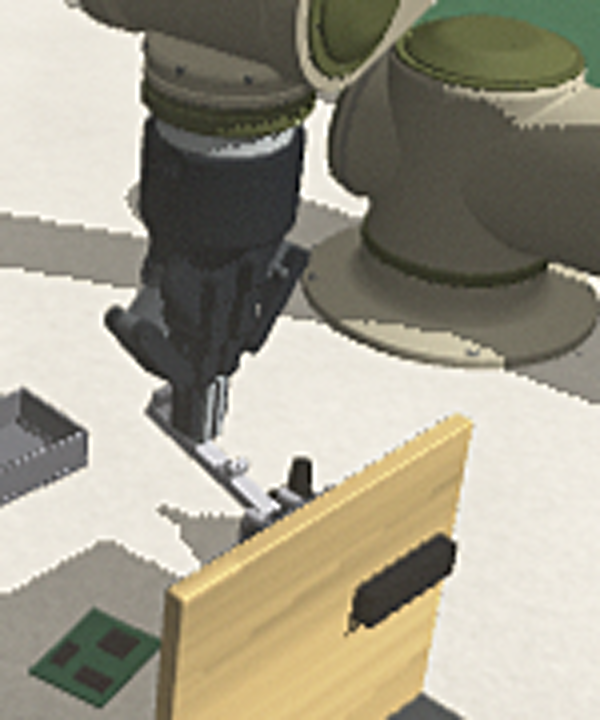

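Request:
move_arm(targets=[0.3,1.5,0,0,0,0,0.3,1.5,0,0,0,0,0.3,1.5,0,0,0,0,0.3,1.5,0,0,0,0,0.3,1,0,0,0,0])

```text
time_s: 7.08
position: [0.51, 0.1787, 0.1898]
tool_rot: [[-0.0, -0.0, 1.0], [-1.0, -0.0, -0.0], [0.0, -1.0, -0.0]]
ft_force: [-0.1, -2.3, 2.8]
grip_width: -0.0001
```

Request:
move_arm(targets=[0,1,0,0,0,0,0,1,0,0,0,0,0,1,0,0,0,0,0,0.5,0,0,0,0,0,0.5,0,0,0,0])

```text
time_s: 7.7
position: [0.5101, 0.1788, 0.1859]
tool_rot: [[-0.0, -0.0, 1.0], [-1.0, -0.0, -0.0], [0.0, -1.0, -0.0]]
ft_force: [0.0, -2.0, 2.0]
grip_width: 0.0003
```

Request:
move_arm(targets=[0,0.6,0,0,0,0,0,0.6,0,0,0,0,0,0.6,0,0,0,0,0,0.6,0,0,0,0,0,0.6,0,0,0,0])

```text
time_s: 8.32
position: [0.5101, 0.1788, 0.1829]
tool_rot: [[-0.0, 0.0, 1.0], [-1.0, 0.0, -0.0], [-0.0, -1.0, 0.0]]
ft_force: [-0.4, -1.7, 2.8]
grip_width: 0.0001
```

Request:
move_arm(targets=[0,0.4,0,0,0,0,0,0.4,0,0,0,0,0,0.4,0,0,0,0,0,0.4,0,0,0,0,0,0.4,0,0,0,0])

```text
time_s: 8.95
position: [0.5101, 0.1788, 0.1809]
tool_rot: [[-0.0, 0.0, 1.0], [-1.0, 0.0, -0.0], [-0.0, -1.0, 0.0]]
ft_force: [0.3, -1.3, 2.8]
grip_width: -0.0001
```

```bash
python3 - <<'E'
from h import *
from rig import env,get_image
d=get_image("scene"); np.savez("s3.npz",**d)
X=cloud(d).reshape(-1,3)
A=X[(X[:,2]>.15)&(X[:,2]<.195)&(X[:,0]>.503)&(X[:,0]<.517)&(X[:,1]>.13)&(X[:,1]<.235)]
for a in np.arange(.13,.235,.006):
    q=A[(A[:,1]>a)&(A[:,1]<a+.006)]
    if len(q): print(round(a,3),len(q),np.round(np.percentile(q[:,2],[5,50,95]),4))
E
```

```text
0.142 10 [0.1712 0.1822 0.1861]
0.148 31 [0.1707 0.1789 0.1864]
0.154 13 [0.17   0.1745 0.1769]
0.16 5 [0.1688 0.1736 0.1758]
0.166 5 [0.1672 0.1706 0.172 ]
0.172 5 [0.1672 0.1704 0.1732]
0.178 8 [0.1681 0.1741 0.1846]
0.184 45 [0.1685 0.1834 0.1936]
0.19 17 [0.1672 0.1722 0.1776]
0.196 11 [0.1661 0.171  0.1753]
0.202 35 [0.1672 0.1763 0.1812]
0.208 20 [0.1648 0.1708 0.1729]
0.214 14 [0.1658 0.1711 0.1727]
0.22 13 [0.1701 0.1713 0.1726]
0.226 9 [0.1697 0.1711 0.1716]
0.232 5 [0.1696 0.1707 0.172 ]
```

Request:
move_arm(targets=[0,0.3,0,0,0,0,0,0.3,0,0,0,0,0,0.3,0,0,0,0,0,0.3,0,0,0,0,0,0.3,0,0,0,0])

```text
time_s: 9.62
position: [0.5102, 0.1788, 0.1804]
tool_rot: [[0.0, 0.001, 1.0], [-1.0, -0.0, 0.0], [0.0, -1.0, 0.001]]
ft_force: [-2.8, -3.6, 12.5]
grip_width: 0.0
```

Request:
move_arm(targets=[0,0.3,0,0,0,0,0,0.3,0,0,0,0,0,0.3,0,0,0,0,0,0.3,0,0,0,0,0,0.3,0,0,0,0])

```text
time_s: 10.25
position: [0.5103, 0.1788, 0.1801]
tool_rot: [[0.0, 0.003, 1.0], [-1.0, -0.0, 0.0], [0.0, -1.0, 0.003]]
ft_force: [-6.5, -3.0, 20.8]
grip_width: 0.0001
```

Request:
move_arm(targets=[0,-1,0,0,0,0,0,-1,0,0,0,0,0,-10,0,0,0,0,0,-40,0,0,0,0,0,-50,0,0,0,0])

```text
time_s: 10.88
position: [0.5096, 0.179, 0.2806]
tool_rot: [[0.0, -0.003, 1.0], [-1.0, 0.0, 0.0], [-0.0, -1.0, -0.003]]
ft_force: [0.6, -0.1, 0.2]
grip_width: -0.0001
```

Request:
move_arm(targets=[50,-10,-10,0,0,0,50,0,-10,0,0,0,50,0,-10,0,0,0,50,0,-10,0,0,0,50,0,-10,0,0,0], hand=1)

```text
time_s: 11.5
position: [0.4596, -0.0724, 0.2902]
tool_rot: [[0.0, 0.0, 1.0], [-1.0, 0.001, 0.0], [-0.001, -1.0, 0.0]]
ft_force: [0.6, -0.9, -0.8]
grip_width: 0.0854
```

```bash
python3 - <<'E'
from h import *
from rig import env,get_image
d=get_image("scene"); np.savez("s4.npz",**d); t=get_image("top"); np.savez("t4.npz",**t)
crop(d,350,500,230,330,5,"pics/s4.png"); crop(t,180,320,190,320,5,"pics/t4.png")
for n,D in(("s",d),("t",t)):
  X=cloud(D).reshape(-1,3)
  A=X[(X[:,2]>.15)&(X[:,2]<.21)&(X[:,0]>.498)&(X[:,0]<.521)&(X[:,1]>.13)&(X[:,1]<.235)]
  for a in np.arange(.13,.235,.006):
    q=A[(A[:,1]>a)&(A[:,1]<a+.006)]
    if len(q): print(n,round(a,3),len(q),np.round(np.percentile(q[:,2],[5,50,95]),4),np.round(np.percentile(q[:,0],[2,98]),4))
  print(A[A[:,2]>.165].min(0))
  C=X[(X[:,0]>.36)&(X[:,0]<.5)&(X[:,1]>-.36)&(X[:,1]<-.2)]
  for lo,hi in((.1,.14),(.02,.05)):
    P=C[(C[:,2]>lo)&(C[:,2]<hi)]; print(n,lo,len(P),cv2.minAreaRect(P[:,:2].astype(np.float32)*1000),np.percentile(P[:,2],98) if len(P) else 0)
print(env.observe()["position"])
E
```

```text
s 0.142 13 [0.1687 0.1799 0.1858] [0.5084 0.5165]
s 0.148 30 [0.1705 0.1792 0.185 ] [0.503  0.5163]
s 0.154 17 [0.1682 0.1746 0.177 ] [0.5049 0.5178]
s 0.16 17 [0.1688 0.1739 0.1761] [0.5039 0.5166]
s 0.166 14 [0.1689 0.174  0.1758] [0.5044 0.5169]
s 0.172 17 [0.1687 0.1729 0.1757] [0.5038 0.517 ]
s 0.178 18 [0.1672 0.1731 0.1745] [0.5061 0.5164]
s 0.184 15 [0.1674 0.1722 0.1742] [0.5043 0.5162]
s 0.19 17 [0.1671 0.1723 0.1735] [0.5049 0.5167]
s 0.196 12 [0.1665 0.1712 0.1801] [0.503  0.5157]
s 0.202 33 [0.1689 0.1747 0.181 ] [0.5045 0.5166]
s 0.208 17 [0.1659 0.1707 0.173 ] [0.5056 0.5171]
s 0.214 17 [0.166  0.1707 0.1726] [0.5044 0.5166]
s 0.22 13 [0.1701 0.1718 0.1739] [0.4991 0.5145]
s 0.226 18 [0.1698 0.1722 0.1753] [0.4985 0.5194]
s 0.232 12 [0.17   0.1723 0.1755] [0.5001 0.5183]
[0.498127   0.14384591 0.16511105]
s 0.1 133 ((435.0066833496094, -278.8228454589844), (13.220622062683105, 49.893802642822266), 71.5477294921875) 0.12843649946210828
s 0.02 498 ((434.11090087890625, -281.8426513671875), (86.5916748046875, 98.18840026855469), 70.24503326416016) 0.04868438321044301
t 0.
[... 428 characters left out ...]
0.5035 0.5127]
t 0.196 15 [0.1665 0.1722 0.176 ] [0.5035 0.5131]
t 0.202 12 [0.168  0.1796 0.1825] [0.5033 0.5147]
t 0.208 11 [0.1673 0.1703 0.1752] [0.5032 0.5131]
t 0.214 13 [0.1669 0.1706 0.1731] [0.5033 0.5127]
t 0.22 11 [0.1667 0.1703 0.1736] [0.5032 0.5133]
t 0.226 24 [0.1636 0.1695 0.1753] [0.4983 0.5204]
t 0.232 14 [0.1675 0.1708 0.1741] [0.5008 0.5196]
[0.49825281 0.14511189 0.16503355]
t 0.1 89 ((433.2445373535156, -280.0438232421875), (8.139992713928223, 50.158931732177734), 71.16045379638672) 0.12815323800520861
t 0.02 320 ((433.1034240722656, -280.74603271484375), (77.33560180664062, 96.15135192871094), 70.33885955810547) 0.04817443295031047
[ 0.45946753 -0.07452847  0.2899896 ]
```

View pics/s4.png

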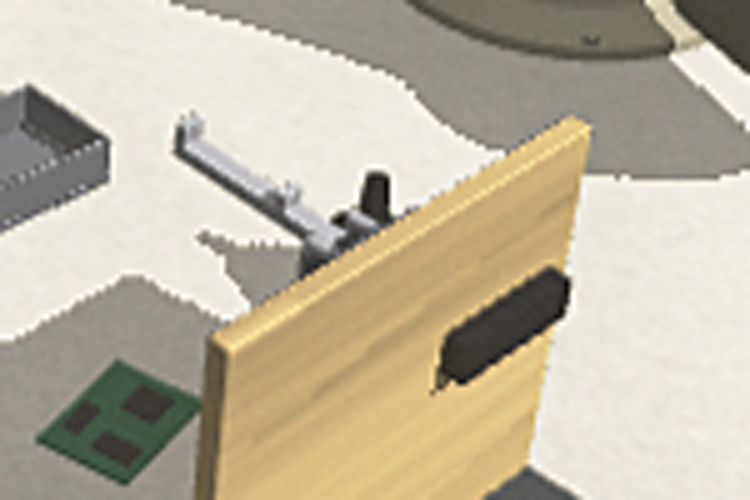

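View pics/t4.png

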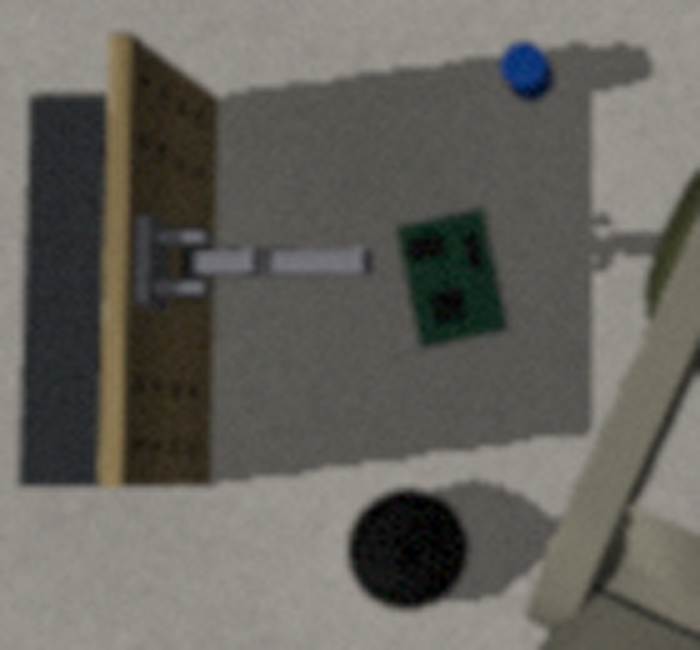

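Request:
move_arm(targets=[51.5,0,-6.5,0,0,0,51.5,0,-6.5,0,0,0,51.5,0,-6.5,0,0,0,51,0,-6.5,0,0,0,0,30,0,0,0.17,0], hand=1)

```text
time_s: 12.22
position: [0.4345, -0.2795, 0.2606]
tool_rot: [[-0.175, 0.003, 0.984], [-0.985, -0.002, -0.175], [0.002, -1.0, 0.003]]
ft_force: [0.3, 0.1, 0.0]
grip_width: 0.085
```

Request:
move_arm(targets=[0,40,0,0,0.165,0,0,30,0,0,0,0,0,20,0,0,0,0,0,0,0,0,0,0,0,0,0,0,0,0])

```text
time_s: 12.85
position: [0.4347, -0.2766, 0.1709]
tool_rot: [[-0.328, 0.001, 0.945], [-0.945, -0.001, -0.328], [0.0, -1.0, 0.001]]
ft_force: [-0.3, -0.0, 0.0]
grip_width: 0.0854
```

```bash
python3 - <<'E'
from h import *
from rig import env,get_image
o=env.observe();print(o["position"],o["tool_rot"].round(3).tolist())
d=get_image("scene"); crop(d,250,350,110,250,5,"pics/s5.png")
E
```

```text
[ 0.4346529  -0.27664453  0.17087361] [[-0.328, 0.001, 0.945], [-0.945, -0.001, -0.328], [0.0, -1.0, 0.001]]
```

View pics/s5.png

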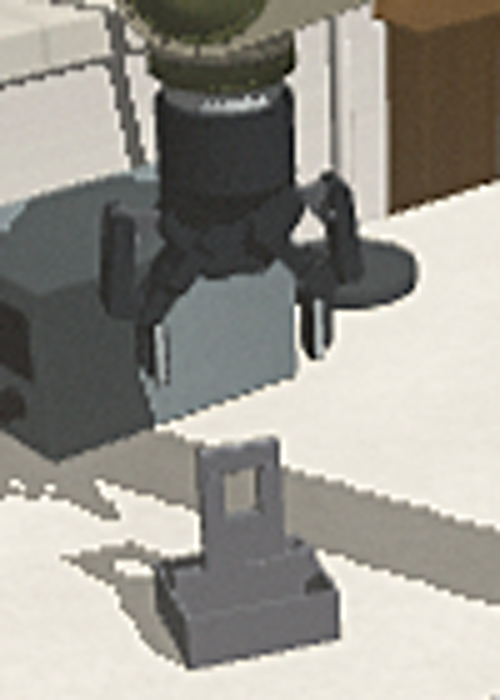

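Request:
move_arm(targets=[3.5,20,0,0,0,0,0,25,0,0,0,0,0,20,0,0,0,0,0,11,0,0,0,0,0,0,0,0,0,0])

```text
time_s: 13.52
position: [0.433, -0.28, 0.0941]
tool_rot: [[-0.329, -0.0, 0.944], [-0.944, 0.0, -0.329], [-0.0, -1.0, -0.0]]
ft_force: [0.1, -0.2, -0.2]
grip_width: 0.0851
```

Request:
move_arm(targets=[0,0,0,0,0,0,0,0,0,0,0,0,0,0,0,0,0,0,0,0,0,0,0,0,0,0,0,0,0,0], hand=-1, squeeze=40)

```text
time_s: 14.15
position: [0.4333, -0.2803, 0.0948]
tool_rot: [[-0.329, 0.001, 0.944], [-0.944, -0.001, -0.329], [0.001, -1.0, 0.002]]
ft_force: [1.2, 0.4, 6.5]
grip_width: 0.0491
```

```bash
python3 - <<'E'
from h import *
from rig import env,get_image
o=env.observe();print(o["position"],o["tool_rot"].round(3).tolist(),o["grip_width"],o["ft_force"])
d=get_image("scene"); crop(d,250,350,140,250,5,"pics/s6.png")
E
```

```text
[ 0.43331019 -0.28030728  0.09475116] [[-0.329, 0.001, 0.944], [-0.944, -0.001, -0.329], [0.001, -1.0, 0.002]] 0.049119175082073814 [1.16204253 0.41462134 6.50939336]
```

View pics/s6.png

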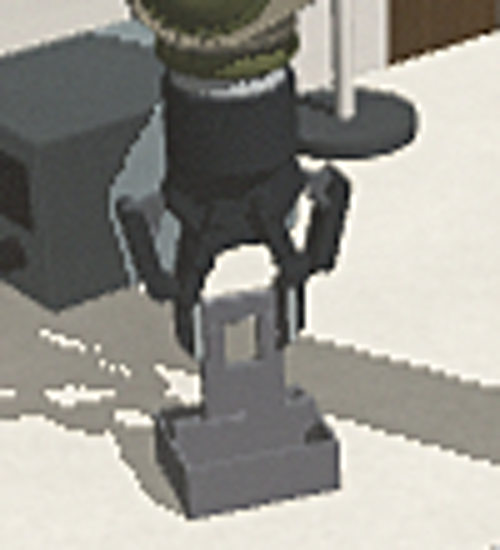

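Request:
move_arm(targets=[0,-5,0,0,0,0,0,-20,0,0,0,0,0,-35,0,0,0,0,0,-35,0,0,0,0,0,-25,0,0,0,0], squeeze=60)

```text
time_s: 14.82
position: [0.4327, -0.2799, 0.2152]
tool_rot: [[-0.329, 0.0, 0.944], [-0.944, -0.0, -0.329], [0.0, -1.0, 0.0]]
ft_force: [0.3, -0.3, -3.2]
grip_width: 0.049
```

Request:
move_arm(targets=[0,0,0,0,-0.06,0,0,0,0,0,-0.11,0,0,0,0,0,-0.11,0,0,0,0,0,-0.055,0,0,0,0,0,0,0])

```text
time_s: 15.45
position: [0.4327, -0.2798, 0.2137]
tool_rot: [[-0.001, -0.001, 1.0], [-1.0, 0.001, -0.001], [-0.001, -1.0, -0.001]]
ft_force: [-0.1, -0.2, -2.8]
grip_width: 0.0491
```

```bash
python3 - <<'E'
from h import *
from rig import env,get_image
o=env.observe();print(o["position"],o["tool_rot"].round(3).tolist(),o["grip_width"],o["ft_force"],o["wrist_torque"])
d=get_image("scene"); np.savez("s7.npz",**d);crop(d,240,350,110,250,5,"pics/s7.png")
E
```

```text
[ 0.43266775 -0.27975776  0.21366797] [[-0.001, -0.001, 1.0], [-1.0, 0.001, -0.001], [-0.001, -1.0, -0.001]] 0.0491018451329075 [-0.11558683 -0.15506823 -2.8006939 ] [-0.01057894  0.02911859 -0.02463021]
```

View pics/s7.png

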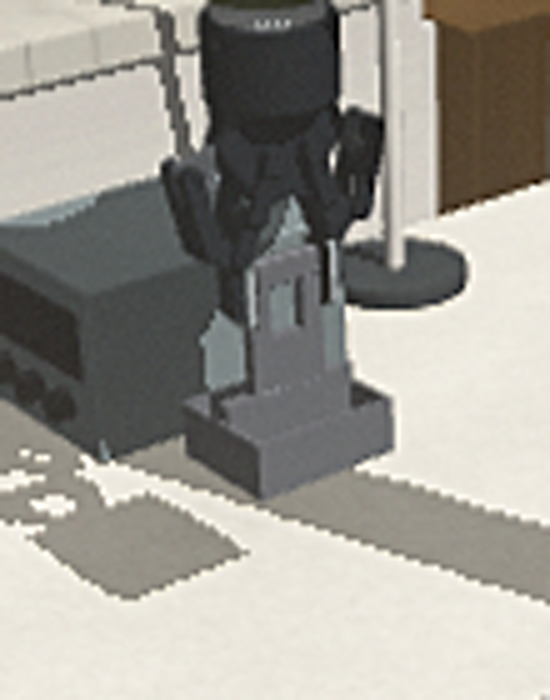

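Request:
move_arm(targets=[-12,0,4,0,0,0,-25,0,7,0,0,0,-38,0,7,0,0,0,-40,0,8,0,0,0,-40,0,8,0,0,0])

```text
time_s: 16.12
position: [0.467, -0.1229, 0.214]
tool_rot: [[-0.001, 0.0, 1.0], [-1.0, 0.0, -0.001], [-0.0, -1.0, 0.0]]
ft_force: [1.2, 0.1, -3.3]
grip_width: 0.049
```

Request:
move_arm(targets=[-40,0,8,0,0,0,-40,0,8,0,0,0,-40,0,8,0,0,0,-35,0,8,0,0,0,-25,0,6,0,0,0])

```text
time_s: 16.75
position: [0.5046, 0.0573, 0.214]
tool_rot: [[0.001, -0.0, 1.0], [-1.0, 0.0, 0.001], [-0.0, -1.0, -0.0]]
ft_force: [0.8, 0.6, -2.3]
grip_width: 0.0489
```

Request:
move_arm(targets=[-18,0,4,0,0,0,-12,0,1,0,0,0,-5,0,0,0,0,0,0,0,0,0,0,0,0,0,0,0,0,0])

```text
time_s: 17.38
position: [0.5099, 0.0895, 0.214]
tool_rot: [[-0.001, 0.0, 1.0], [-1.0, -0.0, -0.001], [0.0, -1.0, 0.0]]
ft_force: [0.3, -0.3, -3.2]
grip_width: 0.0491
```

```bash
cat > look.py <<'E'
from h import *
from rig import env,get_image
import sys
k=sys.argv[1]
o=env.observe();print(o["time_s"],o["position"],o["tool_rot"].round(3).tolist(),o["grip_width"],o["ft_force"])
d=get_image("scene"); np.savez(f"s{k}.npz",**d);crop(d,340,500,150,310,4,f"pics/s{k}.png")
t=get_image("top"); np.savez(f"t{k}.npz",**t);crop(t,190,310,190,310,5,f"pics/t{k}.png")
p=o["position"]
X=cloud(d).reshape(-1,3)
C=X[(np.abs(X[:,0]-p[0])<.08)&(np.abs(X[:,1]-p[1])<.07)&(X[:,2]<.26)&(X[:,2]>.02)]
b=p[2]-.095
for a in np.arange(b-.01,b+.05,.008):
    q=C[(C[:,2]>a)&(C[:,2]<a+.008)]
    if len(q)>3: print("z-b",round(a-b,3),len(q),"x",np.percentile(q[:,0],[2,98]).round(4),"y",np.percentile(q[:,1],[2,98]).round(4))
E
python3 look.py 8
```

```text
17.375 [0.50993226 0.08945082 0.21395315] [[-0.001, 0.0, 1.0], [-1.0, -0.0, -0.001], [0.0, -1.0, 0.0]] 0.04910519620427306 [ 0.31335294 -0.3198264  -3.19452516]
z-b -0.002 79 x [0.4709 0.5593] y [0.0539 0.1264]
z-b 0.006 207 x [0.4675 0.5594] y [0.0523 0.1271]
z-b 0.014 225 x [0.4656 0.5595] y [0.0513 0.1271]
z-b 0.022 251 x [0.4643 0.5594] y [0.0507 0.127 ]
z-b 0.03 334 x [0.4632 0.5595] y [0.0502 0.1271]
z-b 0.038 109 x [0.4663 0.5563] y [0.0856 0.1137]
z-b 0.046 104 x [0.4686 0.5542] y [0.0839 0.1566]
```

View pics/s8.png

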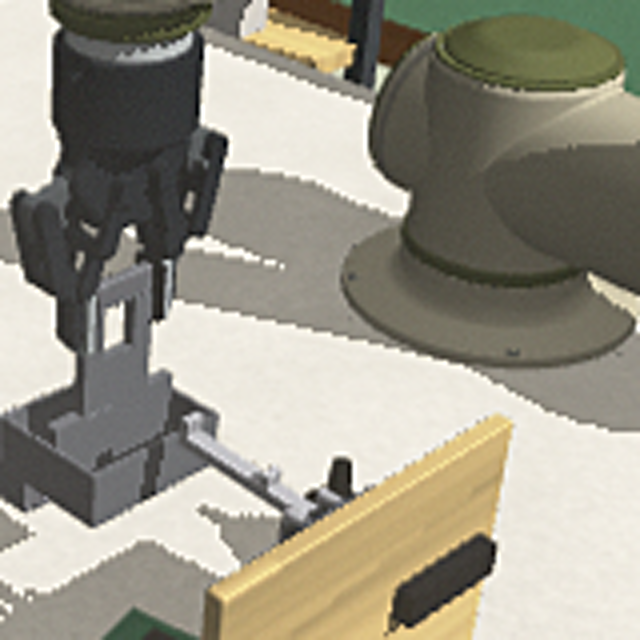

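View pics/t8.png

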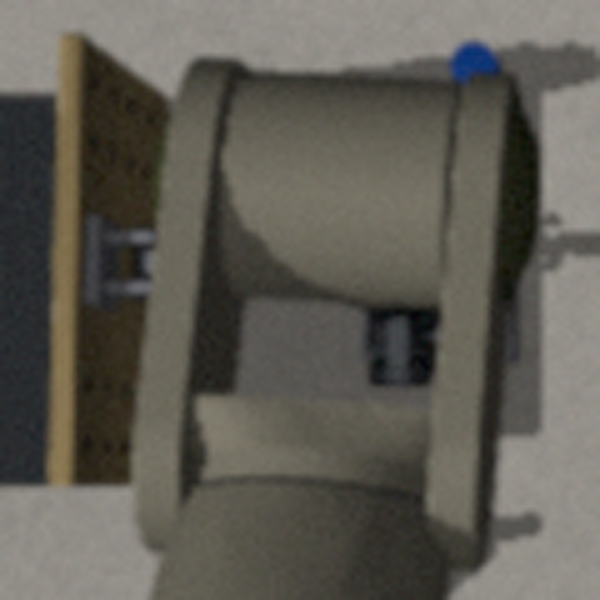

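Request:
move_arm(targets=[0,8,-1,0,0,0,0,15,0,0,0,0,0,11,0,0,0,0,0,3.5,0,0,0,0,-2,0,0,0,0,0])

```text
time_s: 18.1
position: [0.509, 0.092, 0.1764]
tool_rot: [[-0.0, -0.0, 1.0], [-1.0, 0.0, -0.0], [-0.0, -1.0, -0.0]]
ft_force: [-0.1, 0.8, -3.0]
grip_width: 0.0492
```

Request:
move_arm(targets=[-6,0,0,0,0,0,-10,0,0,0,0,0,-10,0,0,0,0,0,-6,0,0,0,0,0,0,0,0,0,0,0])

```text
time_s: 18.73
position: [0.5089, 0.1245, 0.1764]
tool_rot: [[0.001, 0.0, 1.0], [-1.0, -0.0, 0.001], [0.0, -1.0, 0.0]]
ft_force: [-0.1, -0.4, -3.9]
grip_width: 0.049
```

```bash
python3 look.py 9; python3 - <<'E'
from h import *
d=load("s9.npz"); crop(d,345,425,180,290,6,"pics/s9b.png")
# predicted slot corners & lip
from rig import env
p=env.observe()["position"]; b=p[2]-.095
X=cloud(d).reshape(-1,3)
C=X[(X[:,0]>.485)&(X[:,0]<.536)&(np.abs(X[:,1]-p[1])<.012)]
for a in np.arange(b+.04,b+.14,.005):
    q=C[(C[:,2]>a)&(C[:,2]<a+.005)]; print(round(a-b,3),len(q),q[:,0].min().round(4) if len(q) else '',q[:,0].max().round(4) if len(q) else '')
E
```

```text
18.725 [0.50887997 0.12452    0.1764102 ] [[0.001, 0.0, 1.0], [-1.0, -0.0, 0.001], [0.0, -1.0, 0.0]] 0.04899782923871588 [-0.1214883  -0.40230712 -3.88281039]
z-b -0.002 92 x [0.4648 0.5586] y [0.0902 0.1619]
z-b 0.006 235 x [0.4628 0.5583] y [0.0873 0.1624]
z-b 0.014 245 x [0.4632 0.5585] y [0.0867 0.1618]
z-b 0.022 269 x [0.4634 0.5585] y [0.0863 0.1621]
z-b 0.03 345 x [0.464  0.5582] y [0.0856 0.1622]
z-b 0.038 100 x [0.4685 0.5553] y [0.1066 0.1614]
z-b 0.046 82 x [0.4769 0.554 ] y [0.1186 0.1287]
0.04 28 0.485 0.5342
0.045 32 0.488 0.5359
0.05 33 0.485 0.5348
0.055 33 0.4855 0.5354
0.06 31 0.4895 0.5351
0.065 27 0.4957 0.5354
0.07 29 0.4942 0.5347
0.075 29 0.4961 0.5354
0.08 34 0.497 0.5348
0.085 15 0.4852 0.5326
0.09 15 0.4886 0.5337
0.095 16 0.4856 0.5358
0.1 21 0.485 0.5339
0.105 18 0.4856 0.5355
0.11 20 0.487 0.5356
0.115 30 0.4851 0.5348
0.12 31 0.485 0.5347
0.125 40 0.4853 0.5328
0.13 1 0.4851 0.4851
0.135 2 0.485 0.4854
```

View pics/s9b.png

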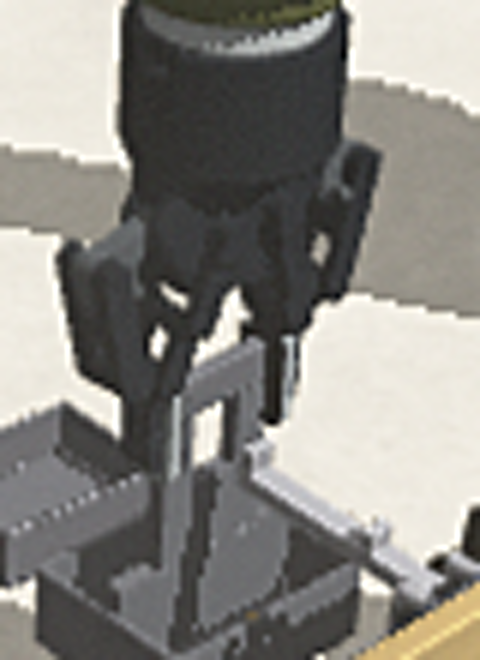

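```bash
python3 - <<'E'
from h import *
for f,p,b,yaw in(("s0.npz",0,0,0),("s9.npz",0,.0814,0)):
    d=load("scene0.npz" if f=="s0.npz" else f); X=cloud(d).reshape(-1,3)
    c=np.array([.4335,-.280]) if b==0 else np.array([.510,.1245]); th=np.radians(70.8 if b==0 else 90)
    e=np.array([np.cos(th),np.sin(th)]); w=np.array([-e[1],e[0]])
    D=X[:,:2]-c; m=(np.abs(D@e)<.009); 
    for nm,lim in(("mid",(-.007,.007)),("side",(.014,.022)),("side-",(-.022,-.014))):
        q=X[m&(D@w>lim[0])&(D@w<lim[1])&(X[:,2]>b+.04)&(X[:,2]<b+.2)][:,2]-b
        print(f,nm,np.histogram(q,np.arange(.06,.15,.004))[0], "max",np.sort(q)[-4:].round(4))
E
```

```text
s0.npz mid [5 5 4 6 8 4 0 0 0 0 0 0 1 7 5 7 7 1 0 0 0 0] max [0.1269 0.1279 0.128  0.1291]
s0.npz side [2 2 6 1 4 4 2 2 3 2 3 3 3 3 3 2 7 1 0 0 0 0] max [0.1263 0.1267 0.1277 0.1284]
s0.npz side- [4 3 3 5 3 4 4 2 4 3 3 4 3 5 3 4 4 1 0 0 0 0] max [0.1266 0.1268 0.1269 0.1288]
s9.npz mid [ 7  7  6  6  8 11  0  0  0  0  0  0  0  7  8  5 18  1  0  0  0  0] max [0.1967 0.1974 0.1977 0.1986]
s9.npz side [4 1 1 1 0 0 2 4 4 5 4 4 5 3 3 3 9 0 0 0 0 0] max [0.1567 0.1576 0.1588 0.1623]
s9.npz side- [2 5 4 2 4 6 2 1 0 0 0 1 0 0 1 0 1 0 0 0 0 0] max [0.1596 0.1657 0.1959 0.1993]
```

Request:
move_arm(targets=[-3,0,0,0,0,0,-4,0,0,0,0,0,-4,0,0,0,0,0,-4,0,0,0,0,0,-4,0,0,0,0,0])

```text
time_s: 19.45
position: [0.5089, 0.1433, 0.1764]
tool_rot: [[0.0, 0.0, 1.0], [-1.0, 0.0, 0.0], [-0.0, -1.0, 0.0]]
ft_force: [-0.1, -0.1, -3.2]
grip_width: 0.0492
```

Request:
move_arm(targets=[-4,0,0,0,0,0,-4,0,0,0,0,0,-4,0,0,0,0,0,-3,0,0,0,0,0,-2,0,0,0,0,0])

```text
time_s: 20.08
position: [0.5089, 0.1602, 0.1764]
tool_rot: [[0.0, -0.0, 1.0], [-1.0, 0.0, 0.0], [-0.0, -1.0, -0.0]]
ft_force: [-0.0, -0.2, -3.5]
grip_width: 0.0492
```

```bash
python3 look.py 10 | head -1; python3 - <<'E'
from h import *
d=load("s10.npz"); crop(d,345,435,180,290,6,"pics/s10b.png")
E
```

```text
20.075 [0.50890141 0.16018434 0.17638738] [[0.0, -0.0, 1.0], [-1.0, 0.0, 0.0], [-0.0, -1.0, -0.0]] 0.049179492192866166 [-0.00723438 -0.23331821 -3.49038085]
```

View pics/s10b.png

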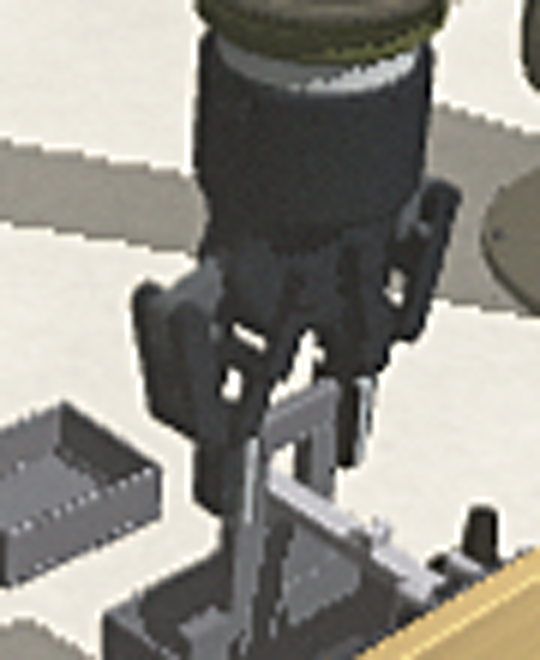

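Request:
move_arm(targets=[-2,3,0,0,0,0,-4,4,0,0,0,0,-5,4,0,0,0,0,-5,3,0,0,0,0,-4,1,0,0,0,0])

```text
time_s: 20.8
position: [0.5088, 0.1804, 0.1611]
tool_rot: [[0.0, -0.0, 1.0], [-1.0, -0.0, 0.0], [0.0, -1.0, -0.0]]
ft_force: [0.3, 0.3, -4.0]
grip_width: 0.0492
```

Request:
move_arm(targets=[-3,0,0,0,0,0,-3,0,0,0,0,0,-2,0,0,0,0,0,-2,0,0,0,0,0,-1,0,0,0,0,0])

```text
time_s: 21.42
position: [0.5089, 0.1911, 0.1614]
tool_rot: [[-0.0, -0.0, 1.0], [-1.0, 0.0, -0.0], [-0.0, -1.0, -0.0]]
ft_force: [-0.2, -0.3, -3.2]
grip_width: 0.049
```

Request:
move_arm(targets=[-0.8,0.5,0,0,0,0,-0.8,0.5,0,0,0,0,-0.6,0,0,0,0,0,-0.6,0,0,0,0,0,-0.4,0,0,0,0,0])

```text
time_s: 22.05
position: [0.5089, 0.1942, 0.1604]
tool_rot: [[0.0, -0.0, 1.0], [-1.0, -0.0, 0.0], [0.0, -1.0, -0.0]]
ft_force: [-0.2, 0.5, -3.0]
grip_width: 0.0485
```

Request:
move_arm(targets=[-0.3,0,0,0,0,0,-0.3,0,0,0,0,0,-0.3,0,0,0,0,0,-0.3,0,0,0,0,0,-0.2,0,0,0,0,0])

```text
time_s: 22.68
position: [0.5089, 0.1956, 0.1604]
tool_rot: [[0.0, -0.0, 1.0], [-1.0, 0.0, 0.0], [-0.0, -1.0, -0.0]]
ft_force: [-0.4, -0.5, -3.1]
grip_width: 0.0487
```

Request:
move_arm(targets=[-0.3,0,0,0,0,0,-0.3,0,0,0,0,0,-0.2,0,0,0,0,0,0,0,0,0,0,0,0,0,0,0,0,0])

```text
time_s: 23.3
position: [0.5089, 0.1964, 0.1604]
tool_rot: [[0.0, 0.0, 1.0], [-1.0, 0.0, 0.0], [-0.0, -1.0, 0.0]]
ft_force: [-0.0, -0.8, -2.7]
grip_width: 0.049
```

Request:
move_arm(targets=[-0.3,0,0,0,0,0,-0.3,0,0,0,0,0,-0.2,0,0,0,0,0,0,0,0,0,0,0,0,0,0,0,0,0])

```text
time_s: 23.92
position: [0.5089, 0.1972, 0.1604]
tool_rot: [[0.0, 0.0, 1.0], [-1.0, 0.0, 0.0], [-0.0, -1.0, 0.0]]
ft_force: [-0.4, 0.5, -3.4]
grip_width: 0.049
```

Request:
move_arm(targets=[-0.3,0,0,0,0,0,-0.3,0,0,0,0,0,-0.2,0,0,0,0,0,0,0,0,0,0,0,0,0,0,0,0,0])

```text
time_s: 24.55
position: [0.5089, 0.198, 0.1604]
tool_rot: [[0.0, -0.0, 1.0], [-1.0, 0.0, 0.0], [-0.0, -1.0, -0.0]]
ft_force: [0.1, 0.5, -3.3]
grip_width: 0.0486
```

```bash
python3 look.py 11 ; python3 - <<'E'
from h import *
d=load("s11.npz"); crop(d,355,445,200,300,6,"pics/s11b.png")
X=cloud(d).reshape(-1,3)
A=X[(X[:,2]>.155)&(X[:,2]<.21)&(X[:,0]>.498)&(X[:,0]<.521)&(X[:,1]>.18)&(X[:,1]<.235)]
for a in np.arange(.18,.235,.003):
    q=A[(A[:,1]>a)&(A[:,1]<a+.003)]
    if len(q): print(round(a,3),len(q),np.round(np.percentile(q[:,2],[5,50,95]),4))
E
```

```text
24.55 [0.50891825 0.19800241 0.16042808] [[0.0, -0.0, 1.0], [-1.0, 0.0, 0.0], [-0.0, -1.0, -0.0]] 0.0485812281121467 [ 0.06675105  0.49713151 -3.33002212]
z-b -0.002 29 x [0.4492 0.5581] y [0.1576 0.2679]
z-b 0.006 74 x [0.4989 0.5587] y [0.1588 0.2065]
z-b 0.014 79 x [0.4994 0.5584] y [0.1587 0.2052]
z-b 0.022 95 x [0.4981 0.558 ] y [0.1595 0.204 ]
z-b 0.03 123 x [0.5004 0.5586] y [0.1576 0.2047]
z-b 0.038 22 x [0.5096 0.557 ] y [0.1603 0.1999]
z-b 0.046 17 x [0.5335 0.5546] y [0.192  0.2008]
0.192 4 [0.1902 0.1915 0.192 ]
0.195 13 [0.1644 0.1911 0.1935]
0.198 49 [0.1671 0.1858 0.1927]
0.201 18 [0.1704 0.1805 0.1875]
0.204 22 [0.1657 0.1763 0.1808]
0.207 10 [0.1672 0.1713 0.1787]
0.21 7 [0.1678 0.172  0.1727]
0.213 9 [0.1647 0.1713 0.1732]
0.216 12 [0.1665 0.1712 0.1735]
0.219 6 [0.1699 0.1716 0.1721]
0.222 5 [0.1694 0.1708 0.1718]
0.225 4 [0.1698 0.1702 0.1744]
0.228 11 [0.1706 0.1721 0.1752]
0.231 12 [0.1709 0.1725 0.1758]
0.234 4 [0.1706 0.1721 0.1734]
```

View pics/s11b.png

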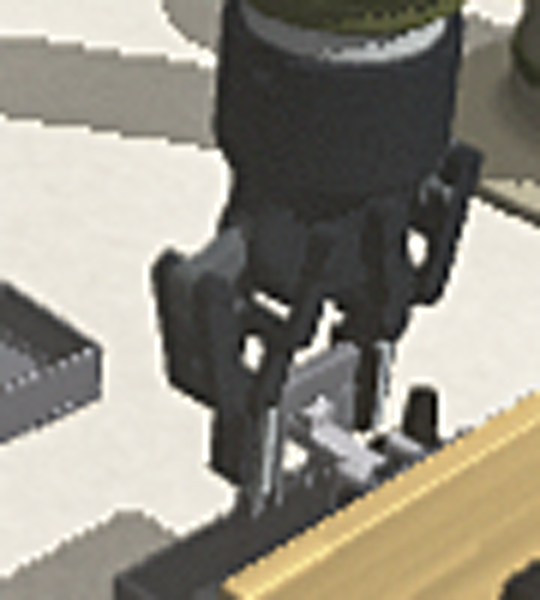

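Request:
move_arm(targets=[-0.3,0,0,0,0,0,-0.3,0,0,0,0,0,-0.2,0,0,0,0,0,0,0,0,0,0,0,0,0,0,0,0,0])

```text
time_s: 25.28
position: [0.5089, 0.1982, 0.1604]
tool_rot: [[-0.0, -0.0, 1.0], [-1.0, -0.001, -0.0], [0.001, -1.0, -0.0]]
ft_force: [-0.1, -4.8, -3.8]
grip_width: 0.0489
```

Request:
move_arm(targets=[-0.3,0,0,0,0,0,-0.3,0,0,0,0,0,0,0,0,0,0,0,0,0,0,0,0,0,0,0,0,0,0,0])

```text
time_s: 25.9
position: [0.5089, 0.1983, 0.1604]
tool_rot: [[-0.0, -0.0, 1.0], [-1.0, -0.002, -0.0], [0.002, -1.0, -0.0]]
ft_force: [-0.9, -8.5, -3.1]
grip_width: 0.0492
```

Request:
move_arm(targets=[0.3,0,0,0,0,0,0.2,0.5,0,0,0,0,0,0.4,0,0,0,0,0,0.3,0,0,0,0,0,0,0,0,0,0])

```text
time_s: 26.52
position: [0.5092, 0.1983, 0.1597]
tool_rot: [[-0.0, 0.001, 1.0], [-1.0, -0.001, -0.0], [0.001, -1.0, 0.001]]
ft_force: [-1.0, -7.0, 0.4]
grip_width: 0.049
```

Request:
move_arm(targets=[0,0.3,0,0,0,0,0,0.3,0,0,0,0,0,0.2,0,0,0,0,0,0,0,0,0,0,0,0,0,0,0,0])

```text
time_s: 27.15
position: [0.5093, 0.1982, 0.159]
tool_rot: [[-0.0, 0.001, 1.0], [-1.0, -0.001, -0.0], [0.001, -1.0, 0.001]]
ft_force: [-0.3, -6.9, 1.1]
grip_width: 0.0493
```

Request:
move_arm(targets=[0.3,0,0,0,0,0,0,0.3,0,0,0,0,0,0.2,0,0,0,0,0,0,0,0,0,0,0,0,0,0,0,0])

```text
time_s: 27.78
position: [0.5092, 0.1982, 0.1583]
tool_rot: [[-0.0, 0.001, 1.0], [-1.0, -0.001, -0.0], [0.001, -1.0, 0.001]]
ft_force: [-0.4, -6.4, 1.4]
grip_width: 0.0486
```

Request:
move_arm(targets=[0,0.3,0,0,0,0,0,0.2,0,0,0,0,0,0,0,0,0,0,0,0,0,0,0,0,0,0,0,0,0,0])

```text
time_s: 28.4
position: [0.5093, 0.1982, 0.158]
tool_rot: [[-0.0, 0.001, 1.0], [-1.0, -0.001, -0.0], [0.001, -1.0, 0.001]]
ft_force: [-0.5, -6.0, 2.5]
grip_width: 0.0486
```

Request:
move_arm(targets=[0.3,0,0,0,0,0,0,0.3,0,0,0,0,0,0.3,0,0,0,0,0,0,0,0,0,0,0,0,0,0,0,0])

```text
time_s: 29.02
position: [0.5093, 0.1981, 0.1579]
tool_rot: [[0.0, 0.002, 1.0], [-1.0, -0.0, 0.0], [0.0, -1.0, 0.002]]
ft_force: [-2.4, -6.1, 6.8]
grip_width: 0.0488
```

```bash
python3 look.py 12|head -1 ; python3 - <<'E'
from h import *
d=load("s12.npz"); crop(d,375,425,240,290,12,"pics/s12b.png")
E
```

```text
29.025 [0.50931772 0.19814283 0.15786859] [[0.0, 0.002, 1.0], [-1.0, -0.0, 0.0], [0.0, -1.0, 0.002]] 0.048829166617483606 [-2.42376158 -6.14193362  6.81768172]
```

View pics/s12b.png

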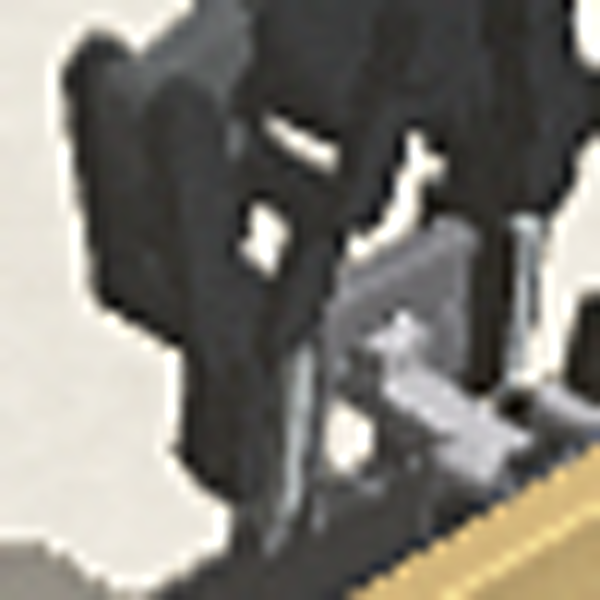

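Request:
move_arm(targets=[0.3,-0.3,0,0,0,0,0.2,0,0,0,0,0,0,0,0,0,0,0,0,0,0,0,0,0,0,0,0,0,0,0])

```text
time_s: 29.75
position: [0.5093, 0.1981, 0.1579]
tool_rot: [[0.0, 0.002, 1.0], [-1.0, 0.001, 0.0], [-0.001, -1.0, 0.002]]
ft_force: [-1.0, -2.9, 5.9]
grip_width: 0.0491
```

Request:
move_arm(targets=[0,-0.2,0,0,0,0,0,0,0,0,0,0,0,0,0,0,0,0,0,0,0,0,0,0,0,0,0,0,0,0], hand=0.7)

```text
time_s: 30.38
position: [0.5089, 0.1978, 0.1573]
tool_rot: [[-0.0, -0.0, 1.0], [-1.0, 0.0, -0.0], [-0.0, -1.0, -0.0]]
ft_force: [0.5, -0.4, 0.1]
grip_width: 0.0722
```

```bash
python3 look.py 13; python3 - <<'E'
from h import *
d=load("s13.npz"); crop(d,345,445,200,300,6,"pics/s13b.png")
E
```

```text
30.375 [0.50892112 0.19783973 0.15728718] [[-0.0, -0.0, 1.0], [-1.0, 0.0, -0.0], [-0.0, -1.0, -0.0]] 0.07215013334917376 [ 0.50122503 -0.35605559  0.11057745]
z-b -0.002 16 x [0.5325 0.5586] y [0.1553 0.204 ]
z-b 0.006 82 x [0.4997 0.559 ] y [0.1563 0.2063]
z-b 0.014 85 x [0.4963 0.5587] y [0.1568 0.2059]
z-b 0.022 85 x [0.4996 0.5585] y [0.1571 0.2052]
z-b 0.03 120 x [0.4973 0.5587] y [0.1556 0.2057]
z-b 0.038 51 x [0.4996 0.5585] y [0.1573 0.1998]
z-b 0.046 19 x [0.5362 0.5539] y [0.1912 0.1994]
```

View pics/s13b.png

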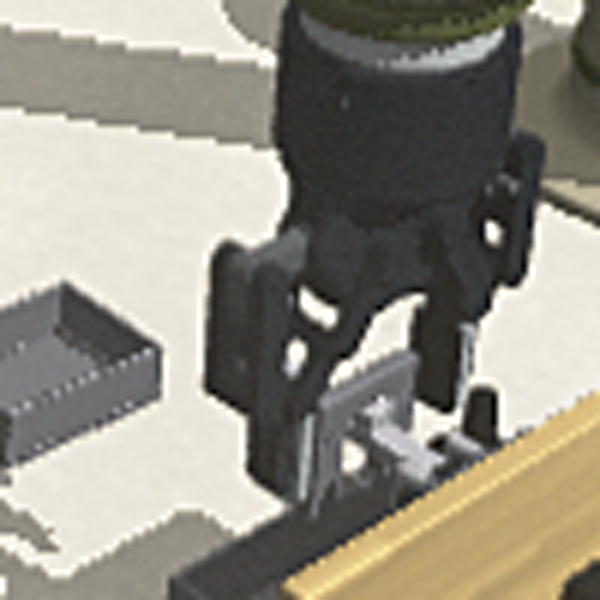

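Request:
move_arm(targets=[0,-5,0,0,0,0,0,-15,0,0,0,0,0,-30,0,0,0,0,0,-40,0,0,0,0,0,-40,0,0,0,0])

```text
time_s: 31.1
position: [0.5087, 0.1978, 0.289]
tool_rot: [[-0.0, 0.0, 1.0], [-1.0, 0.0, -0.0], [-0.0, -1.0, 0.0]]
ft_force: [0.1, 0.4, 0.6]
grip_width: 0.0726
```

Request:
move_arm(targets=[40,0,-5,0,0,0,50,0,-10,0,0,0,50,0,-10,0,0,0,50,0,-10,0,0,0,50,0,-10,0,0,0])

```text
time_s: 31.72
position: [0.4634, -0.0437, 0.2878]
tool_rot: [[0.0, 0.001, 1.0], [-1.0, -0.0, 0.0], [0.0, -1.0, 0.001]]
ft_force: [1.2, 0.2, 0.2]
grip_width: 0.0726
```

Request:
move_arm(targets=[40,0,0,0,0,0,30,0,0,0,0,0,0,0,0,0,0,0,0,0,0,0,0,0,0,0,0,0,0,0])

```text
time_s: 32.35
position: [0.4639, -0.1113, 0.2875]
tool_rot: [[0.001, 0.0, 1.0], [-1.0, -0.0, 0.001], [0.0, -1.0, 0.0]]
ft_force: [-0.4, 0.1, -0.3]
grip_width: 0.0725
```

```bash
python3 look.py 14|head -1; python3 - <<'E'
from h import *
d=load("s14.npz"); crop(d,345,505,200,340,5,"pics/s14b.png")
cv2.imwrite("pics/t14f.png",load("t14.npz")["pixels"][:,:,::-1])
for n in("s14.npz","t14.npz"):
    X=cloud(load(n)).reshape(-1,3)
    C=X[(np.abs(X[:,0]-.51)<.07)&(X[:,1]>.1)&(X[:,1]<.24)&(X[:,2]>.03)]
    for lo,hi in((.06,.09),(.09,.102),(.1,.14),(.176,.2)):
        P=C[(C[:,2]>lo)&(C[:,2]<hi)]; 
        if len(P)>4: print(n,lo,len(P),np.percentile(P,[2,98],axis=0).round(4).tolist())
E
```

```text
32.35 [ 0.46392525 -0.11129653  0.2875188 ] [[0.001, 0.0, 1.0], [-1.0, -0.0, 0.001], [0.0, -1.0, 0.0]] 0.07251493901550783 [-0.42202859  0.12358246 -0.26964358]
s14.npz 0.06 249 [[0.4981, 0.1565, 0.0658], [0.5591, 0.2058, 0.0895]]
s14.npz 0.09 173 [[0.4988, 0.1554, 0.0904], [0.5586, 0.2034, 0.1017]]
s14.npz 0.1 201 [[0.4934, 0.1574, 0.1001], [0.5579, 0.2003, 0.1388]]
s14.npz 0.176 190 [[0.4872, 0.1461, 0.1763], [0.5351, 0.2321, 0.1907]]
t14.npz 0.06 580 [[0.4612, 0.1567, 0.062], [0.5542, 0.2303, 0.0872]]
t14.npz 0.09 217 [[0.4623, 0.157, 0.0905], [0.557, 0.2333, 0.1016]]
t14.npz 0.1 135 [[0.4622, 0.1574, 0.1002], [0.5564, 0.2319, 0.1378]]
t14.npz 0.176 125 [[0.4851, 0.1461, 0.1763], [0.5324, 0.2345, 0.1924]]
```

View pics/s14b.png

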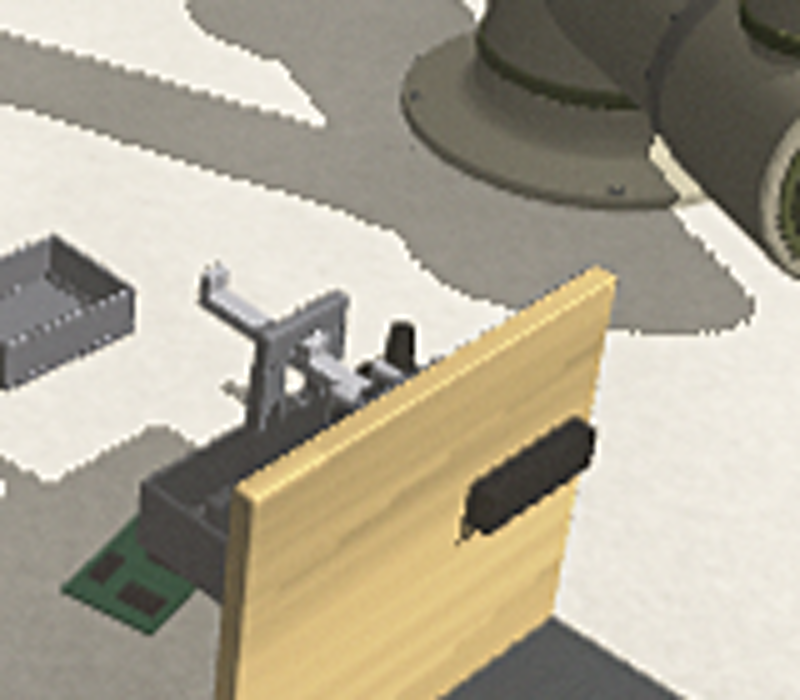

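View pics/t14f.png

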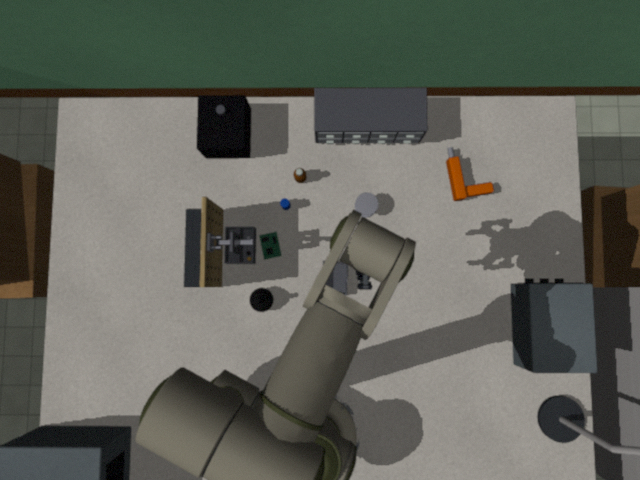

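```bash
python3 - <<'E'
from h import *
for n in("s11","s12","s13","s14"):
    d=load(n+".npz");X=cloud(d).reshape(-1,3)
    # plate +x side strip far from gripper: front/outer faces
    P=X[(X[:,0]>.526)&(X[:,0]<.5335)&(X[:,1]>.18)&(X[:,1]<.21)&(X[:,2]>.115)&(X[:,2]<.195)]
    r=[]
    for lo,hi in((.115,.13),(.13,.145),(.145,.16),(.16,.175),(.175,.187)):
        q=P[(P[:,2]>lo)&(P[:,2]<hi)]; r.append((len(q),q[:,1].mean().round(4),np.percentile(q[:,1],95).round(4)) if len(q) else 0)
    T=X[(X[:,0]>.5)&(X[:,0]<.565)&(X[:,1]>.14)&(X[:,1]<.17)&(X[:,2]>.06)&(X[:,2]<.1)]
    print(n,r,"tray outer",np.percentile(T[:,1],[2,10,50]).round(4), "shoulder",)
    S=X[(X[:,0]>.505)&(X[:,0]<.5165)&(X[:,1]>.195)&(X[:,1]<.215)&(X[:,2]>.1755)&(X[:,2]<.1835)]
    print("   sh",len(S),np.percentile(S[:,1],[2,25,50,75,98]).round(4))
d=load("s14.npz"); crop(d,385,425,250,290,15,"pics/s14c.png")
E
```

```text
s11 [(14, np.float64(0.1969), np.float64(0.2006)), (18, np.float64(0.1989), np.float64(0.2013)), (9, np.float64(0.1981), np.float64(0.2008)), (1, np.float64(0.2065), np.float64(0.2065)), (1, np.float64(0.2077), np.float64(0.2077))] tray outer [0.1582 0.1596 0.1612] shoulder
   sh 25 [0.1995 0.2003 0.2036 0.2058 0.2075]
s12 [(9, np.float64(0.1985), np.float64(0.2018)), (16, np.float64(0.199), np.float64(0.201)), (8, np.float64(0.1989), np.float64(0.2019)), (1, np.float64(0.2061), np.float64(0.2061)), 0] tray outer [0.1579 0.1595 0.1611] shoulder
   sh 23 [0.1996 0.201  0.2036 0.2055 0.2069]
s13 [(15, np.float64(0.1975), np.float64(0.1994)), (18, np.float64(0.1981), np.float64(0.2001)), (15, np.float64(0.1992), np.float64(0.201)), (14, np.float64(0.2001), np.float64(0.2013)), (13, np.float64(0.2001), np.float64(0.2013))] tray outer [0.1554 0.1572 0.159 ] shoulder
   sh 25 [0.1994 0.2018 0.2034 0.2049 0.207 ]
s14 [(11, np.float64(0.1978), np.float64(0.1995)), (11, np.float64(0.1989), np.float64(0.2001)), (20, np.float64(0.1975), np.float64(0.2005)), (16, np.float64(0.1993), np.float64(0.2007)), (15, np.float64(0.1991), np.float64(0.2019))] tray outer [0.1553 0.1573 0.1589] shoulder
   sh 23 [0.199  0.2001 0.2038 0.2054 0.2075]
```

View pics/s14c.png

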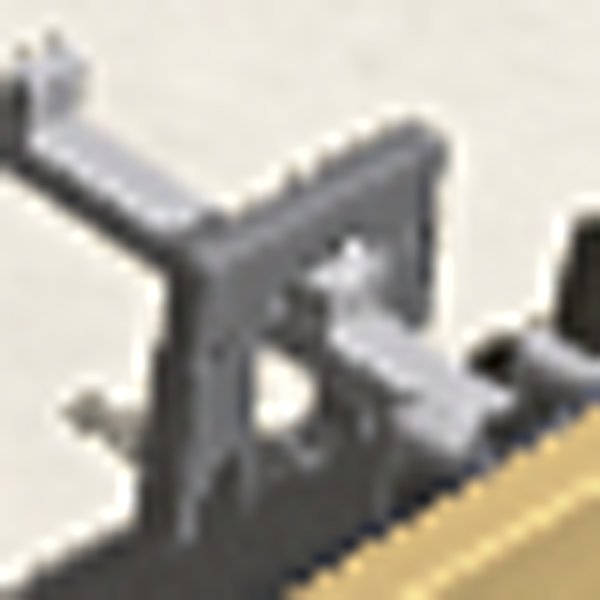

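```bash
python3 -c "
from rig import env
print(env.close_job())"
```

```text
the job is handed in; nothing more can be done
None
```

The hook's arm is open against its stop and the caddy is hanging on it by its slot, with the plate at the shoulder. I handed the job in at about 32 s. The hand-in gives no verdict, so the results below rest on my own checks.

- **Hook arm:** I swung it out and down with the closed fingers, then pressed it against its stop. The press overshot the 10 N you asked for: readings went 12.5 N, then 20.8 N (about 22 N in total) before I backed off. That is under the 25 N limit, but forces are only read at the end of each call, so a brief higher peak could have gone unseen. After release the arm stayed open, rising about 3° outward.
- **Caddy:** I lifted it by the plate's edges (it weighs about 0.3 kg) and threaded the slot over the tip without measurable contact. It slid back until it met the shoulder at up to 8.5 N. I then lowered it onto the arm and released it.
- **Last check:** The final pictures show the caddy hanging free with the gripper clear of it. It leans about 2–3° with the slope of the arm. The plate is within about 1 mm of the shoulder. The camera cannot tell touching from a gap that small, and the plate may have eased back about 0.5 mm on release.
- **Other items:** In the last top picture, everything in view stands where it was at the start. The robot arm hid part of the tray there, but it looked undisturbed in the scene picture.

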